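# Ready the coffee grinder and start it

## Task

Get the coffee grinder going for a cafetiere: push its grounds drawer fully home and, with a fingertip at the edge of the grind wheel, click the wheel round until the white pointer stands at the fifth of the six grain dots, counted from the smallest (the second largest dot). Only then press the round start button on the deck fully in and let go. Nothing is to be gripped or lifted: leave the grinder standing where it is, and leave the mug, bean jar and small cup alone.

Things in the scene. Friction and masses are not known exactly. Their poses are not given: they have to be found in the camera images.
- grinder: dark coffee grinder, loose on rubber feet (3 kg; slides above about 14 N). Origin: centre of footprint, worktop level; x from its front to its back, y to the left seen from in front, z up. Flat upright front face at x=-85 mm, y -80..80; level aluminium deck at z=105 mm; behind it, x 27..113 mm, y -65..65, a tower with clear hopper to z=298 mm. Front roughly faces the robot.
- wheel_axis (a point): fixed point of the grinder on the upright axis of its grind wheel, mid height, (-57,0,87) mm in its frame. The pale metal wheel lies flat, z 79..95 mm, just under the deck: 33 mm radius core with 6 round-tipped lobes 60 deg apart (9 mm thick, tips 48 mm from the axis). It shows through a window in the front face between y=-40 and 40 mm.
- wheel_front (a point): fixed point of the grinder, (-105,0,87) mm in its frame, 20 mm proud of its front face. At every click stop the tip of one lobe stands here and the next two are hidden in the housing. A fingertip up to 30 mm wide that comes in beside this lobe, reaches 10 to 17 mm behind this point (not the front face) and passes straight across the front to beyond the window carries the lobe out of sight: one click.
- grind_wheel (a joint): wheel angle, rad: 0 at the first (smallest) dot, 1.047 (60 deg) per click, 4.189 at the fifth, 5.236 at the sixth dot; stops 0.4 beyond the first and sixth. Starts at the first, second or third. Grows clockwise seen from above: front edge moves to the grinder's +y. A spring detent draws it to the nearest click; about 2 N at the lobes leaves one; past half way it snaps on to the next.
- pointer (a point): centre of the black 37 mm disc in the deck above the wheel, turning with it; a white line from here to the rim is the pointer. Six black dots lie 26 mm from it on the deck, 60 deg apart, growing from 2.6 to 7.6 mm across clockwise seen from above: first at front left, sixth at front right (seen from in front), third and fourth on the side of the tower.
- drawer_pull (a point): middle of the front of the drawer's pull, a rounded aluminium bar 60 mm wide, z 48..61 mm, that stands 27 mm out of the drawer's panel (farther out than the wheel's lobes above it); moves with the drawer; (-112,0,54.5) mm in the grinder's frame when home. The upright panel, 102 mm wide, z 18..67 mm, sits in the grinder's front face below the wheel.
- grounds_drawer (a joint): how far the drawer stands out of the grinder, m: 0 = home, panel flush with the front face; it starts 18 to 38 mm out. Slides with about 1.5 N and stays where it is left.
- button_top (a point): centre of the top of the round aluminium start button, 23 mm across, that stands 12 mm out of the deck at its front right corner; at (-55, -62, 117) mm in the grinder's frame when not pressed; pressed straight down.
- start_button (a joint): travel of the start button, m: 0 = out, 0.006 = fully in; a spring returns it. About 1.4 N starts it moving, 4.7 N brings it fully in.
- mug: blue and white mug, 86 x 119 x 107 mm with its handle, loose; origin at the centre of its underside
- bean_jar: glass jar with a brown filling and timber lid, 90 mm across, 137 mm high, loose; origin at the centre of its underside
- small_cup: white cup without handle, 76 mm across, 56 mm high, loose; origin at the centre of its underside

How it is judged:
By the outcome, as a careful person would: the job done as asked, in the order asked, and still so for the second after the job is handed in, with the robot touching nothing.
It also fails if it takes over 48 s, if anything falls off the work surface, if the arm or the gripper's body presses on something with over 40 N, if the wrist force passes 120 N, or if a joint passes its speed limit or range.

## Robot

A 7-joint arm with a two-finger parallel gripper is mounted at the origin on the work surface; the furniture and walls round the work are solid. World frame = base frame: x ahead of the robot, y to its left, z up, the work surface at z = 0. Lengths are in m, angles in rad, forces in N, time in s.
With the tool pointing down it reaches from about 0.425 to 0.925 m from the base axis. Payload 6.8 kg.
Tool frame: the origin (TCP) lies at the very end of the fingers, on their centre line; the grasp point (between the pads) lies 19 mm behind it; z points along the fingers, y is the line along which they close (so a half turn about z gives the same grasp; the last joint's range is limited). The gripper opens to 85 mm and grips with 20 to 120 N. Pads are 22 mm wide; open, the fingers measure 114 mm over their backs; the gripper's body (76 mm by 85 mm) begins 54 mm behind the grasp point. The pads swing forward as they close: fully open they stand 13 mm farther back than shut.
Start: joints at [1.096, 0.477, 0.022, 1.555, -0.011, 1.109, -0.083], TCP at [0.242, -0.63, 0.231] pointing down, gripper open.
Joint ranges: [-2.96, 2.96], [-0.34, 2.1], [-1.41, 1.46], [0.24, 2.44], [-1.37, 4.51], [0.17, 1.92], [-2.96, 2.96]. Speed limits (rad/s): [2.39, 2.39, 3.14, 3.14, 3.14, 3.14, 3.14].

## Interface

Orientations are given as a unit quaternion [w, x, y, z].
In Python, from station import telemetry, viewer, job, search_frame, cut_out gives the robot as it stands. The module is installed in compiled form; this text tells all that it offers.
- The arm moves only by the shell command python3 -m crank 'ROWS' [FORCE]. ROWS is JSON, a list of rows, each an object with "delta_rot": the turn, a rotation vector about the tool's x, y, z in degrees, a list of three; "xyz": the shift along the tool's x, y, z in m, a list of three; "fingers": the gripper command: -1 is fully open, 1 is shut, values between are in proportion. In form: [{"delta_rot": [ax, ay, az], "xyz": [dx, dy, dz], "fingers": fingers}, ...]. A call has 1 to 10 rows; each row is the pose to reach, as a shift and turn from the pose commanded when the call began, along the tool's axes at that moment; what a row does not reach only later rows make up. A row lasts 1/10 s, in which the tool goes at most 50 mm and 8.59 degrees, less where a joint would pass 70% of its speed; a pose out of reach is approached as far as the arm can. A call with a gripper value outside its range is refused whole. The fingers move at their own pace and stop on an object; FORCE is the grip in N (left out, the last holds). Time passes only in rows, so rows that repeat a pose let the fingers close. It gives the time, the measured TCP pose, the force, the opening and the grip force at its end, in the units of the state.
- telemetry.get_obs(): the state, without advancing time (a new reading comes with each control period).
- viewer.read_camera(name): name is "side" or "top" or "wrist"; returns a dict with "img" (384x512x3 uint8, red, green, blue), "fx", "fy", "cx", "cy" (pixels), "origin" and "rotation" of the camera in the world. Camera axes: x right, y up, looking along -z (the intrinsics and any distortion apply to the point x, -y, -z); pixel columns grow to the right and rows downward; lengths in m; the calibration is good to about 2 mm. A picture is of the moment at which its call begins. There is no depth.
- job.hand_in(): hands the job in; it is judged then, once.
Trained networks look in the newest picture that a camera, given by its name, has taken for a name from the list of things; names that differ only in an ending like _2 or _b are one class to them, and where a whole thing is asked for, a point or a joint stands for the part that bears it (a point fixed in the world has none). Each returns a list of dicts, best first, with "score" (0 to 1); they miss things now and then, are a little off and sometimes report something else, mostly with a low value. They report only what shows in the picture. A call takes as long as a camera call.
- search_frame(camera, thing): "pixel" ([column, row] in pixels, amid what is visible of it).
- cut_out(camera, thing): "pixels" (384x512 bool, what is visible of it) and "pixel" ([column, row] in pixels, amid what is visible of it).
The state is a dict: "t": time; "q": joint angles; "joint_vel": joint speeds; "joint_torque": joint torques, N m; "eef_pos": TCP position; "tool_rot": TCP orientation; "contact_force": force on the tool from outside, world axes, zero at the start; "torque": the same for the moment, N m; "gripper_width": opening from 0.0 (shut) to 1.0 (fully open); "grasp_force": force on a finger pad.
Only numpy, scipy, OpenCV 4.12 (cv2) and the standard library are available. Lean on these libraries where they do the work, as an engineer would, in place of code of your own. Each camera call takes 0.05 s, during which the arm holds its last target. There are 200 camera calls.

## Working session

There is one attempt and no reset: what is moved stays moved. The work goes in short steps, Python scripts to look and compute and a shell command to move; the robot and the scene stay as the last step left them, time stands still between calls to the robot, and variables do not carry over. Pictures are saved under pics/ and viewed, at most 10 in all, crops included, and the job is handed in when it is done.

```bash
mkdir -p pics
cat > h.py <<'E'
import numpy as np, cv2
from scipy.spatial.transform import Rotation as R
from station import telemetry, viewer, job, search_frame, cut_out
def ray(c,p):
    d=np.array([(p[0]-c['cx'])/c['fx'],-(p[1]-c['cy'])/c['fy'],-1.0])
    return np.array(c['origin']),np.array(c['rotation'])@d
def atz(c,p,z):
    o,d=ray(c,p); return o+d*(z-o[2])/d[2]
def proj(c,P):
    v=np.array(c['rotation']).T@(np.array(P)-np.array(c['origin']))
    return np.array([c['cx']-c['fx']*v[0]/v[2],c['cy']+c['fy']*v[1]/v[2]])
def save(c,n): cv2.imwrite('pics/'+n,c['img'][:,:,::-1])
E
python3 - <<'E'
from h import *
print(telemetry.get_obs())
ims=[]
for n in ['side','top']:
    c=viewer.read_camera(n); ims.append(c['img'])
    print(n,{k:np.round(v,4).tolist() if k!='img' else 0 for k,v in c.items()})
    for t,z in [('grinder',.1),('pointer',.105),('button_top',.117),('drawer_pull',.061),('wheel_front',.087),('mug',.05),('bean_jar',.137),('small_cup',.056)]:
        r=search_frame(n,t)
        for q in r[:2]: print(t,round(q['score'],2),np.round(q['pixel']),np.round(atz(c,q['pixel'],z),3))
for i,m in enumerate(ims): cv2.imwrite('pics/a%d.png'%i,cv2.resize(m[:,:,::-1],(768,576)))
E
```

```text
{'t': 0.0, 'q': array([ 1.09590198,  0.47781368,  0.02236116,  1.55643944, -0.01150571,
        1.10927101, -0.08309944]), 'joint_vel': array([-2.05569076e-04, -5.22031281e-04, -1.01971176e-04,  5.88263059e-04,
       -2.94793955e-04, -1.37060059e-03, -1.35713597e-05]), 'joint_torque': array([-1.05639996e-03, -5.96449506e+01,  1.60720691e+00, -2.81198376e+01,
        1.23536252e-02,  9.36062570e-03,  2.28302275e-05]), 'eef_pos': array([ 0.24184107, -0.62957036,  0.23032209]), 'tool_rot': array([-8.71078890e-04,  9.83229359e-01,  1.82371092e-01, -2.32217197e-04]), 'contact_force': array([ 0.16822892,  0.46977876, -0.14038766]), 'torque': array([0.01674648, 0.04471514, 0.00842769]), 'grasp_force': 0.0, 'gripper_width': 1.0011685632645857}
side {'img': 0, 'fx': 415.7464, 'fy': 415.7464, 'cx': 255.996, 'cy': 190.6192, 'origin': [0.5244, -1.0302, 0.7512], 'rotation': [0.883, 0.469, -0.0049, -0.0148]}Traceback (most recent call last):
  File "<stdin>", line 9, in <module>
  File "h.py", line 8, in atz
    o,d=ray(c,p); return o+d*(z-o[2])/d[2]
        ~~~^^^^^
  File "h.py", line 6, in ray
    return np.array(c['origin']),np.array(c['rotation'])@d
                                 ~~~~~~~~~~~~~~~~~~~~~~~^~
ValueError: matmul: Input operand 1 has a mismatch in its core dimension 0, with gufunc signature (n?,k),(k,m?)->(n?,m?) (size 3 is different from 4)
```

```bash
sed -i "s/np.array(c\['rotation'\])/rot(c['rotation'])/" h.py
cat >> h.py <<'E'
def rot(q): return R.from_quat([q[1],q[2],q[3],q[0]]).as_matrix()
E
python3 - <<'E'
from h import *
ims=[]
for n in ['side','top']:
    c=viewer.read_camera(n); ims.append(c['img'])
    print(n,{k:np.round(v,4).tolist() for k,v in c.items() if k!='img'})
    for t,z in [('grinder',.1),('pointer',.105),('button_top',.117),('drawer_pull',.061),('wheel_front',.087),('mug',.05),('bean_jar',.137),('small_cup',.056)]:
        r=search_frame(n,t)
        for q in r[:2]: print(t,round(q['score'],2),np.round(q['pixel']),np.round(atz(c,q['pixel'],z),3))
for i,m in enumerate(ims): cv2.imwrite('pics/a%d.png'%i,cv2.resize(m[:,:,::-1],(768,576)))
E
```

```text
side {'fx': 415.7464, 'fy': 415.7464, 'cx': 255.996, 'cy': 190.6192, 'origin': [0.5244, -1.0302, 0.7512], 'rotation': [0.883, 0.469, -0.0049, -0.0148]}
grinder 0.89 [283. 189.] [ 0.627 -0.062  0.1  ]
pointer 0.48 [248. 186.] [ 0.529 -0.052  0.105]
drawer_pull 0.67 [231. 204.] [ 0.479 -0.075  0.061]
wheel_front 0.93 [283. 192.] [ 0.626 -0.058  0.087]
mug 0.66 [236. 159.] [0.491 0.204 0.05 ]
mug 0.32 [284. 189.] [0.638 0.013 0.05 ]
bean_jar 0.64 [325. 275.] [ 0.679 -0.433  0.137]
top {'fx': 426.0265, 'fy': 426.0265, 'cx': 255.2762, 'cy': 185.6985, 'origin': [0.395, -0.0736, 1.2215], 'rotation': [0.7124, 0.0373, -0.055, -0.6987]}
grinder 0.95 [237. 162.] [ 0.606 -0.051  0.1  ]
grinder 0.24 [239. 191.] [ 0.528 -0.058  0.1  ]
pointer 0.74 [237. 188.] [ 0.535 -0.051  0.105]
drawer_pull 0.62 [236. 216.] [ 0.464 -0.051  0.061]
wheel_front 0.95 [237. 166.] [ 0.598 -0.049  0.087]
mug 0.69 [154. 207.] [0.485 0.176 0.05 ]
bean_jar 0.83 [355. 138.] [ 0.671 -0.36   0.137]
small_cup 0.94 [351. 217.] [ 0.468 -0.366  0.056]
```

View pics/a0.png

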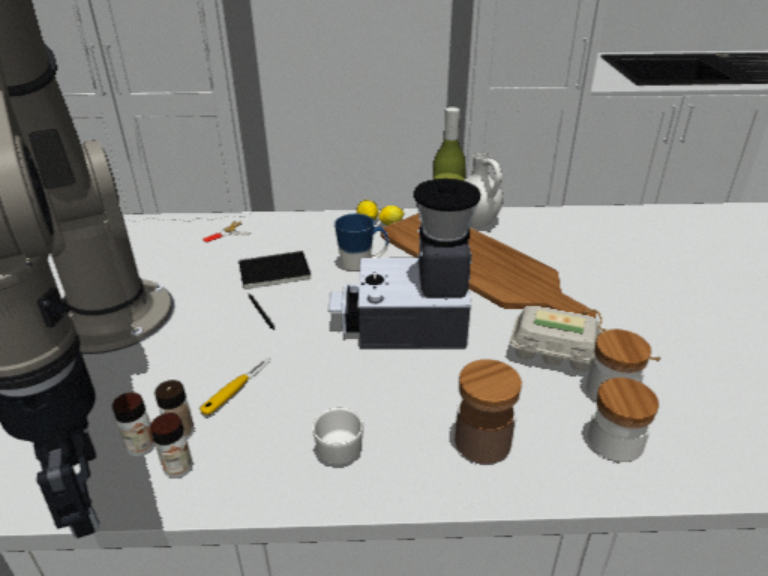

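View pics/a1.png

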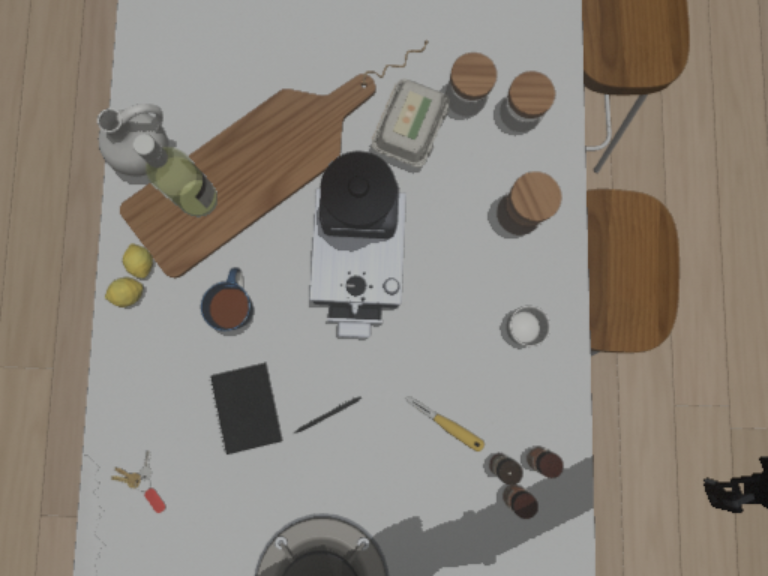

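Run:
```python
from h import *
c=viewer.read_camera('top')
for n,p,z in [('FL',(311,302),.105),('FR',(402,305),.105),('BR',(406,195),.105),('ptr',(356,286),.105),('btn',(391.5,286),.117),('pull',(354,334),.061)]:
    print(n,np.round(atz(c,np.array(p)/1.5,z),4))
g=c['img'][150:240,190:290]
cv2.imwrite('pics/crop.png',cv2.resize(g[:,:,::-1],(800,600) if 0 else (660,594),interpolation=cv2.INTER_CUBIC))
o=telemetry.get_obs(); q=o['tool_rot']; print(rot(q))
```

```text
FL [0.4979 0.0248 0.105 ]
FR [ 0.4958 -0.1346  0.105 ]
BR [ 0.694 -0.139  0.105]
ptr [ 0.5277 -0.0532  0.105 ]
btn [ 0.5276 -0.1151  0.117 ]
pull [ 0.4454 -0.0508  0.061 ]
[[ 9.33485022e-01  3.58616385e-01  4.25387367e-05]
 [ 3.58616385e-01 -9.33485023e-01 -3.56160353e-06]
 [ 3.84320243e-05  1.85797916e-05 -9.99999999e-01]]
```

View pics/crop.png

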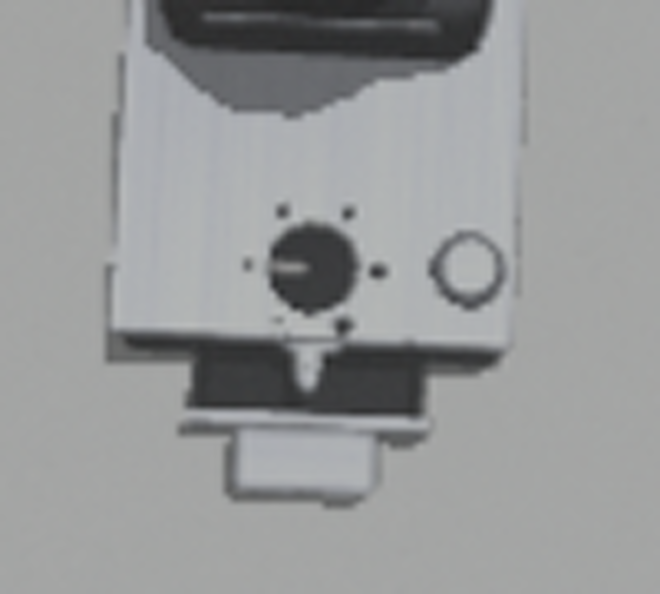

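```bash
python3 - <<'E'
from h import *
c=viewer.read_camera('top')
f=lambda p,z: atz(c,np.array(p)/6.6+[190-.5,150-.5],z)[:2]
P={n:f(p,z) for n,p,z in [('FL',(112,330),.105),('FR',(507,350),.105),('d2',(248,264),.105),('d5',(378,270),.105),('d3',(282,211),.105),('d4',(348,213),.105),('ptr',(313,267),.105),('btn',(470,269),.117),('pull',(303,488),.058)]}
for k,v in P.items(): print(k,v.round(4))
y=lambda a,b:np.degrees(np.arctan2(-(P[a]-P[b])[0],(P[a]-P[b])[1]))
print(y('FL','FR'),y('d2','d5'),y('d3','d4'),y('ptr','btn'))
E
python3 -m crank '[{"delta_rot":[0,0,22],"xyz":[0.378,-0.474,0],"fingers":1},{"delta_rot":[0,0,22],"xyz":[0.378,-0.474,0],"fingers":1},{"delta_rot":[0,0,22],"xyz":[0.378,-0.474,0],"fingers":1},{"delta_rot":[0,0,22],"xyz":[0.378,-0.474,0],"fingers":1},{"delta_rot":[0,0,22],"xyz":[0.378,-0.474,0],"fingers":1},{"delta_rot":[0,0,22],"xyz":[0.378,-0.474,0],"fingers":1},{"delta_rot":[0,0,22],"xyz":[0.378,-0.474,0],"fingers":1},{"delta_rot":[0,0,22],"xyz":[0.378,-0.474,0],"fingers":1},{"delta_rot":[0,0,22],"xyz":[0.378,-0.474,0],"fingers":1},{"delta_rot":[0,0,22],"xyz":[0.378,-0.474,0],"fingers":1}]'
```

```text
FL [0.5027 0.0272]
FR [ 0.4979 -0.1301]
d2 [ 0.5302 -0.0261]
d5 [ 0.5289 -0.078 ]
d3 [ 0.5519 -0.0391]
d4 [ 0.5517 -0.0655]
ptr [ 0.5296 -0.052 ]
btn [ 0.5286 -0.1144]
pull [ 0.4434 -0.0491]
-1.7534674163343946 -1.465993753125927 -0.5267186176421184 -0.8691165765287506
t: 2.1
eef_pos: [0.3933, -0.1516, 0.2318]
tool_rot: [0.0, 1.0, -0.009, 0.001]
contact_force: [2.0, -0.2, 0.1]
gripper_width: -0.002
grasp_force: 0.0
```

```bash
python3 -m crank '[{"delta_rot":[0,0,0],"xyz":[0.03,-0.1,0],"fingers":1},{"delta_rot":[0,0,0],"xyz":[0.03,-0.1,0],"fingers":1},{"delta_rot":[0,0,0],"xyz":[0.03,-0.1,0],"fingers":1},{"delta_rot":[0,0,0],"xyz":[0.03,-0.1,0],"fingers":1}]'
python3 - <<'E'
from h import *
c=viewer.read_camera('wrist'); save(c,'w1.png'); print({k:np.round(v,4).tolist() for k,v in c.items() if k!='img'}); o=telemetry.get_obs();print(o['eef_pos'],o['tool_rot'],o['q'],o['t'])
E
```

```text
t: 2.5
eef_pos: [0.425, -0.0528, 0.2315]
tool_rot: [0.0, 1.0, -0.007, 0.0]
contact_force: [0.4, -0.4, 0.4]
gripper_width: -0.001
grasp_force: 0.0
{'fx': 330.7206, 'fy': 330.7206, 'cx': 258.6017, 'cy': 186.3613, 'origin': [0.4924, -0.0529, 0.3734], 'rotation': [-0.6963, 0.0931, -0.0943, 0.7054]}
[ 0.4244874  -0.05436422  0.23131435] [ 2.26870125e-04  9.99965309e-01 -8.32624401e-03 -5.71223075e-05] [ 0.29240965  0.08388125 -0.32588496  2.09409466  0.0331032   0.96840108
 -1.63862265] 2.55
```

View pics/w1.png

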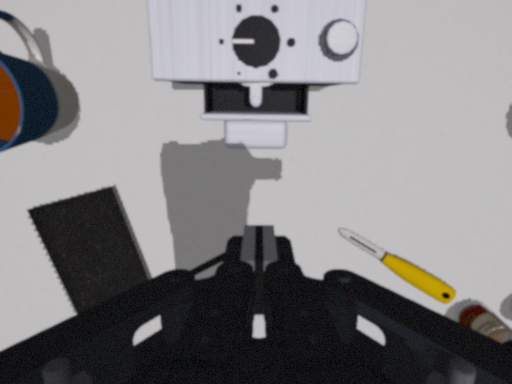

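Run:
```python
from h import *
c=viewer.read_camera('wrist')
f=lambda p,z: atz(c,np.array(p),z)[:2]
P={n:f(p,z) for n,p,z in [('FL',(152,80),.105),('FR',(362,82),.105),('d2',(222,41.5),.105),('d5',(291,42.5),.105),('ptr',(256,41),.105),('btn',(342,38),.117),('pull',(256,147),.052),('pullL',(225,140),.0545),('pullR',(287,140),.0545),('lobe',(256,105),.087),('tipL',(245,228),.2315),('tipR',(274,228),.2315)]}
for k,v in P.items(): print(k,v.round(4))
y=lambda a,b:np.degrees(np.arctan2(-(P[a]-P[b])[0],(P[a]-P[b])[1]))
print(y('FL','FR'),y('d2','d5'),y('ptr','btn')-1.85)
```

```text
FL [0.5053 0.0274]
FR [ 0.5012 -0.135 ]
d2 [ 0.5319 -0.0279]
d5 [ 0.5304 -0.0797]
ptr [ 0.5319 -0.0534]
btn [ 0.5311 -0.1151]
pull [ 0.4441 -0.0515]
pullL [ 0.4517 -0.0218]
pullR [ 0.4508 -0.0815]
lobe [ 0.4848 -0.0525]
tipL [ 0.4335 -0.0475]
tipR [ 0.4333 -0.0609]
-1.4358207378728083 -1.6818874203946415 -2.5752409413100867
```

```bash
python3 -m crank '[{"delta_rot":[0,0,0.8],"xyz":[-0.002,0,0.05],"fingers":1},{"delta_rot":[0,0,0.8],"xyz":[-0.002,0,0.1],"fingers":1},{"delta_rot":[0,0,0.8],"xyz":[-0.002,0,0.15],"fingers":1},{"delta_rot":[0,0,0.8],"xyz":[-0.002,0,0.184],"fingers":1},{"delta_rot":[0,0,0.8],"xyz":[-0.002,0,0.184],"fingers":1},{"delta_rot":[0,0,0.8],"xyz":[-0.002,0,0.184],"fingers":1}]'
```

```text
t: 3.2
eef_pos: [0.4224, -0.0551, 0.0476]
tool_rot: [0.0, 1.0, -0.017, -0.001]
contact_force: [1.0, -0.3, 0.6]
gripper_width: -0.001
grasp_force: 0.0
```

```bash
python3 -m crank '[{"delta_rot":[0,0,0],"xyz":[0.01,-0.001,0],"fingers":1},{"delta_rot":[0,0,0],"xyz":[0.018,-0.002,0],"fingers":1},{"delta_rot":[0,0,0],"xyz":[0.026,-0.003,0],"fingers":1},{"delta_rot":[0,0,0],"xyz":[0.034,-0.003,0],"fingers":1},{"delta_rot":[0,0,0],"xyz":[0.034,-0.003,0],"fingers":1},{"delta_rot":[0,0,0],"xyz":[0.034,-0.003,0],"fingers":1}]'
python3 -m crank '[{"delta_rot":[0,0,0],"xyz":[0.002,0,0],"fingers":1},{"delta_rot":[0,0,0],"xyz":[0.004,0,0],"fingers":1},{"delta_rot":[0,0,0],"xyz":[0.004,0,0],"fingers":1}]'
```

```text
t: 3.8
eef_pos: [0.4573, -0.0518, 0.0475]
tool_rot: [-0.0, 1.0, -0.015, 0.0]
contact_force: [-0.6, 0.1, -1.1]
gripper_width: -0.002
grasp_force: 0.0
t: 4.1
eef_pos: [0.4608, -0.052, 0.0473]
tool_rot: [-0.0, 1.0, -0.016, -0.0]
contact_force: [-0.0, -0.4, -0.0]
gripper_width: -0.004
grasp_force: 0.0
```

```bash
for i in 1 ; do python3 -m crank '[{"delta_rot":[0,0,0],"xyz":[0.001,0,0],"fingers":1},{"delta_rot":[0,0,0],"xyz":[0.002,0,0],"fingers":1},{"delta_rot":[0,0,0],"xyz":[0.002,0,0],"fingers":1}]' | head -4; done
python3 -m crank '[{"delta_rot":[0,0,0],"xyz":[0.001,0,0],"fingers":1},{"delta_rot":[0,0,0],"xyz":[0.002,0,0],"fingers":1},{"delta_rot":[0,0,0],"xyz":[0.002,0,0],"fingers":1}]' | head -4
python3 - <<'E'
from h import *
c=viewer.read_camera('wrist'); save(c,'w2.png'); print(telemetry.get_obs()['contact_force'])
for t in ['top','side']:
    c=viewer.read_camera(t); g=c['img'][150:240,190:290] if t=='top' else c['img'][120:260,200:340]
    cv2.imwrite('pics/w2%s.png'%t,cv2.resize(g[:,:,::-1],None,fx=4,fy=4,interpolation=cv2.INTER_CUBIC))
w=cv2.imread('pics/w2.png'); s=cv2.imread('pics/w2side.png'); s=cv2.resize(s,(288,288)); 
o=np.zeros((384,800,3),np.uint8); o[:,:512]=w; o[:288,512:]=s; cv2.imwrite('pics/w2c.png',o)
E
```

```text
t: 4.4
eef_pos: [0.4626, -0.0522, 0.0472]
tool_rot: [-0.0, 1.0, -0.016, -0.0]
contact_force: [-1.6, 0.0, 0.7]
t: 4.7
eef_pos: [0.4648, -0.0522, 0.0472]
tool_rot: [-0.0, 1.0, -0.016, 0.0]
contact_force: [-0.3, 0.3, -0.3]
[-0.1180823   0.64618154 -0.23738935]
```

View pics/w2c.png

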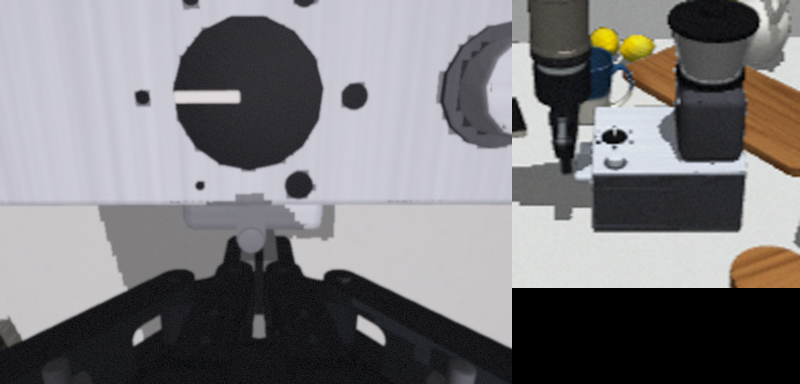

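```bash
for i in 1; do python3 -m crank '[{"delta_rot":[0,0,0],"xyz":[0.001,0,0],"fingers":1},{"delta_rot":[0,0,0],"xyz":[0.001,0,0],"fingers":1}]' | grep -E 'eef|contact'; done
python3 -m crank '[{"delta_rot":[0,0,0],"xyz":[0.001,0,0],"fingers":1},{"delta_rot":[0,0,0],"xyz":[0.001,0,0],"fingers":1}]' | grep -E 'eef|contact'
python3 - <<'E'
from h import *
print(telemetry.get_obs()['contact_force'])
c=viewer.read_camera('wrist'); save(c,'w3.png');print([(round(r['score'],2),r['pixel']) for r in search_frame('wrist','pointer')], proj(c,[.531,-.0527,.105]))
E
```

```text
eef_pos: [0.4655, -0.0523, 0.0473]
contact_force: [-1.7, 0.7, 1.1]
eef_pos: [0.4655, -0.0523, 0.0471]
contact_force: [-5.2, 0.4, 2.6]
[-5.22933795  0.4195975   2.64779604]
[(0.74, [250.3, 99.5])] [255.18017072 105.14445811]
```

```bash
python3 -m crank '[{"delta_rot":[0,0,0],"xyz":[0.0007,0,0],"fingers":1},{"delta_rot":[0,0,0],"xyz":[0.0007,0,0],"fingers":1}]' | grep -E 'eef|contact'
python3 -m crank '[{"delta_rot":[0,0,0],"xyz":[-0.022,0,0],"fingers":1},{"delta_rot":[0,0,0],"xyz":[-0.022,0,-0.026],"fingers":1},{"delta_rot":[0,0,0],"xyz":[-0.022,0.04,-0.026],"fingers":1},{"delta_rot":[0,0,0],"xyz":[-0.022,0.04,-0.026],"fingers":1},{"delta_rot":[0,0,0],"xyz":[-0.022,0.04,-0.026],"fingers":1}]'| grep -E 't:|eef|contact|rot'
```

```text
eef_pos: [0.4656, -0.0523, 0.047]
contact_force: [-6.1, 0.8, 4.4]
t: 6.05
eef_pos: [0.445, -0.0926, 0.0736]
tool_rot: [0.0, 1.0, -0.017, 0.001]
contact_force: [-0.4, -0.0, -0.5]
```

```bash
python3 -m crank '[{"delta_rot":[0,0,0],"xyz":[0.02,0,0],"fingers":1},{"delta_rot":[0,0,0],"xyz":[0.04,0,0],"fingers":1},{"delta_rot":[0,0,0],"xyz":[0.04,0,0],"fingers":1}]'| grep -E 't:|eef|contact|rot'
python3 -m crank '[{"delta_rot":[0,0,0],"xyz":[0,-0.015,0],"fingers":1},{"delta_rot":[0,0,0],"xyz":[0,-0.028,0],"fingers":1},{"delta_rot":[0,0,0],"xyz":[0,-0.041,0],"fingers":1},{"delta_rot":[0,0,0],"xyz":[0,-0.054,0],"fingers":1},{"delta_rot":[0,0,0],"xyz":[0,-0.067,0],"fingers":1},{"delta_rot":[0,0,0],"xyz":[0,-0.08,0],"fingers":1},{"delta_rot":[0,0,0],"xyz":[0,-0.097,0],"fingers":1},{"delta_rot":[0,0,0],"xyz":[0,-0.097,0],"fingers":1}]'| grep -E 't:|eef|contact|rot'
python3 - <<'E'
from h import *
c=viewer.read_camera('wrist'); w=c['img']; s=viewer.read_camera('side')['img'][120:260,200:340]; s=cv2.resize(s,(288,288))
o=np.zeros((384,800,3),np.uint8); o[:,:512]=w; o[:288,512:]=s; cv2.imwrite('pics/w4c.png',o[:,:,::-1])
E
```

```text
t: 6.35
eef_pos: [0.4875, -0.0915, 0.0736]
tool_rot: [-0.0, 1.0, -0.015, 0.002]
contact_force: [0.2, -0.2, -0.8]
t: 7.15
eef_pos: [0.4873, 0.0075, 0.0735]
tool_rot: [-0.001, 1.0, -0.013, 0.0]
contact_force: [-0.1, 0.1, -1.1]
```

View pics/w4c.png

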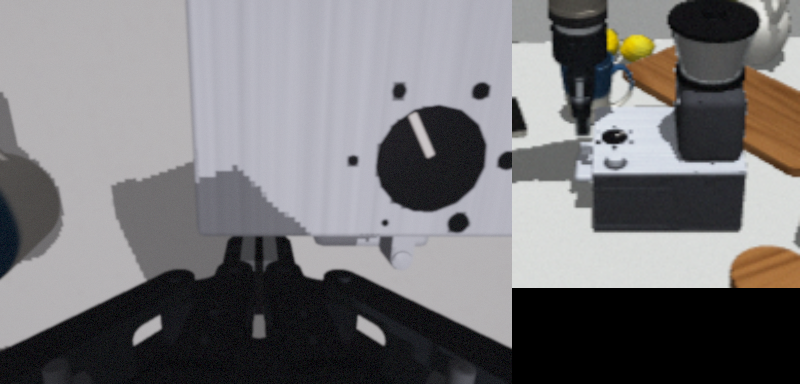

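```bash
python3 -m crank '[{"delta_rot":[0,0,0],"xyz":[-0.04,0,0],"fingers":1},{"delta_rot":[0,0,0],"xyz":[-0.04,0.05,0],"fingers":1},{"delta_rot":[0,0,0],"xyz":[-0.04,0.098,0],"fingers":1},{"delta_rot":[0,0,0],"xyz":[-0.04,0.098,0],"fingers":1},{"delta_rot":[0,0,0],"xyz":[-0.001,0.098,0],"fingers":1},{"delta_rot":[0,0,0],"xyz":[-0.001,0.098,0],"fingers":1}]'| grep -E 't:|eef|contact|rot'
python3 -m crank '[{"delta_rot":[0,0,0],"xyz":[0,-0.015,0],"fingers":1},{"delta_rot":[0,0,0],"xyz":[0,-0.028,0],"fingers":1},{"delta_rot":[0,0,0],"xyz":[0,-0.041,0],"fingers":1},{"delta_rot":[0,0,0],"xyz":[0,-0.054,0],"fingers":1},{"delta_rot":[0,0,0],"xyz":[0,-0.067,0],"fingers":1},{"delta_rot":[0,0,0],"xyz":[0,-0.08,0],"fingers":1},{"delta_rot":[0,0,0],"xyz":[0,-0.097,0],"fingers":1},{"delta_rot":[0,0,0],"xyz":[0,-0.097,0],"fingers":1}]'| grep -E 't:|eef|contact|rot'
```

```text
t: 7.85
eef_pos: [0.4878, -0.0947, 0.0741]
tool_rot: [-0.0, 1.0, -0.017, 0.003]
contact_force: [-0.3, 0.7, 0.8]
t: 8.65
eef_pos: [0.4863, 0.0065, 0.0735]
tool_rot: [-0.001, 1.0, -0.013, 0.0]
contact_force: [0.6, 0.3, -0.8]
```

```bash
python3 -m crank '[{"delta_rot":[0,0,0],"xyz":[-0.04,0,0],"fingers":1},{"delta_rot":[0,0,0],"xyz":[-0.04,0.05,0],"fingers":1},{"delta_rot":[0,0,0],"xyz":[-0.04,0.098,0],"fingers":1},{"delta_rot":[0,0,0],"xyz":[-0.04,0.098,0],"fingers":1},{"delta_rot":[0,0,0],"xyz":[-0.001,0.098,0],"fingers":1},{"delta_rot":[0,0,0],"xyz":[-0.001,0.098,0],"fingers":1}]'| grep -E 't:|eef|contact|rot'
python3 - <<'E'
from h import *
c=viewer.read_camera('wrist'); w=c['img']; s=viewer.read_camera('side')['img'][120:260,200:340]; s=cv2.resize(s,(288,288))
o=np.zeros((384,800,3),np.uint8); o[:,:512]=w; o[:288,512:]=s; cv2.imwrite('pics/w5c.png',o[:,:,::-1])
E
```

```text
t: 9.25
eef_pos: [0.4869, -0.0951, 0.0741]
tool_rot: [-0.0, 1.0, -0.016, 0.003]
contact_force: [-0.7, -0.1, 0.9]
```

View pics/w5c.png

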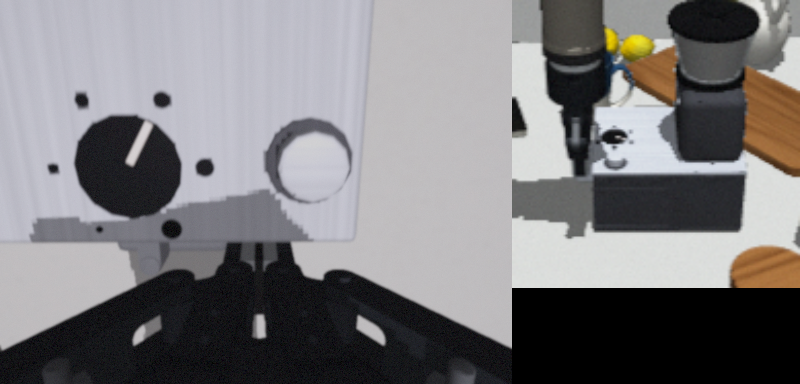

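Pointer stands at the fourth dot (upper right at (162,100)); the lobe stands at the front. One more pass, then back off, rise and look.

```bash
python3 -m crank '[{"delta_rot":[0,0,0],"xyz":[0,-0.015,0],"fingers":1},{"delta_rot":[0,0,0],"xyz":[0,-0.028,0],"fingers":1},{"delta_rot":[0,0,0],"xyz":[0,-0.041,0],"fingers":1},{"delta_rot":[0,0,0],"xyz":[0,-0.054,0],"fingers":1},{"delta_rot":[0,0,0],"xyz":[0,-0.067,0],"fingers":1},{"delta_rot":[0,0,0],"xyz":[0,-0.08,0],"fingers":1},{"delta_rot":[0,0,0],"xyz":[0,-0.097,0],"fingers":1},{"delta_rot":[0,0,0],"xyz":[0,-0.097,0],"fingers":1}]'| grep -E 't:|eef|contact|rot'
python3 -m crank '[{"delta_rot":[0,0,0],"xyz":[-0.04,0,0],"fingers":1},{"delta_rot":[0,0,0],"xyz":[-0.05,0,-0.04],"fingers":1},{"delta_rot":[0,0,0],"xyz":[-0.05,0,-0.09],"fingers":1},{"delta_rot":[0,0,0],"xyz":[-0.05,0.05,-0.1],"fingers":1},{"delta_rot":[0,0,0],"xyz":[-0.05,0.09,-0.1],"fingers":1},{"delta_rot":[0,0,0],"xyz":[-0.05,0.09,-0.1],"fingers":1},{"delta_rot":[0,0,0],"xyz":[-0.05,0.09,-0.1],"fingers":1}]'| grep -E 't:|eef|contact|rot'
python3 - <<'E'
from h import *
c=viewer.read_camera('wrist'); w=c['img']; s=viewer.read_camera('side')['img'][120:260,200:340]; s=cv2.resize(s,(288,288))
o=np.zeros((384,800,3),np.uint8); o[:,:512]=w; o[:288,512:]=s; cv2.imwrite('pics/w6c.png',o[:,:,::-1])
print([(round(r['score'],2),r['pixel'],atz(c,r['pixel'],.117)) for r in search_frame('wrist','button_top')],proj(c,[.5311,-.1151,.117]))
E
```

```text
t: 10.15
eef_pos: [0.4853, 0.0056, 0.0735]
tool_rot: [-0.001, 1.0, -0.013, 0.0]
contact_force: [0.1, -0.1, -1.1]
t: 10.85
eef_pos: [0.432, -0.0871, 0.1733]
tool_rot: [0.0, 1.0, -0.017, -0.0]
contact_force: [0.4, -0.4, -0.3]
[(0.75, [300.1, 32.2], array([ 0.53260355, -0.11262308,  0.117     ]))] [304.58974255  34.99657552]
```

View pics/w6c.png

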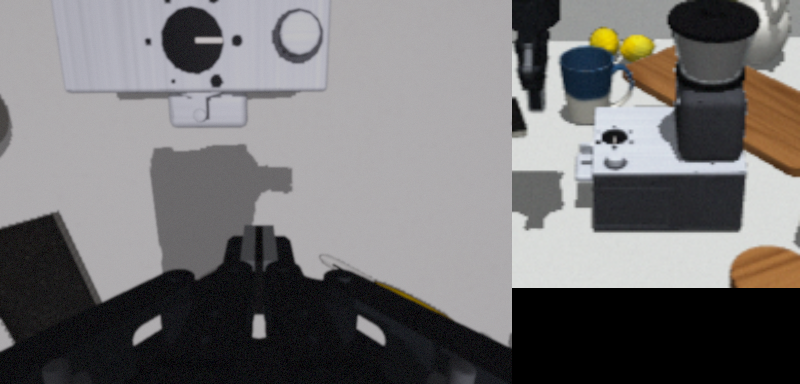

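```bash
python3 -m crank '[{"delta_rot":[0,0,0],"xyz":[0.04,0.01,0],"fingers":1},{"delta_rot":[0,0,0],"xyz":[0.08,0.02,0],"fingers":1},{"delta_rot":[0,0,0],"xyz":[0.1,0.0235,0],"fingers":1},{"delta_rot":[0,0,0],"xyz":[0.1,0.0235,0.03],"fingers":1},{"delta_rot":[0,0,0],"xyz":[0.1,0.0235,0.05],"fingers":1},{"delta_rot":[0,0,0],"xyz":[0.1,0.0235,0.05],"fingers":1}]'| grep -E 't:|eef|contact|rot'
python3 -m crank '[{"delta_rot":[0,0,0],"xyz":[0,0,0.004],"fingers":1},{"delta_rot":[0,0,0],"xyz":[0,0,0.008],"fingers":1},{"delta_rot":[0,0,0],"xyz":[0,0,0.008],"fingers":1}]'| grep -E 't:|eef|contact|rot'
```

```text
t: 11.6
eef_pos: [0.5295, -0.111, 0.1203]
tool_rot: [-0.001, 1.0, -0.014, -0.003]
contact_force: [-0.4, -0.2, 0.2]
t: 11.9
eef_pos: [0.5323, -0.1124, 0.116]
tool_rot: [-0.0, 1.0, -0.015, 0.001]
contact_force: [-0.0, 1.4, 1.4]
```

```bash
python3 -m crank '[{"delta_rot":[0,0,0],"xyz":[0,0.002,0.002],"fingers":1},{"delta_rot":[0,0,0],"xyz":[0,0.002,0.004],"fingers":1},{"delta_rot":[0,0,0],"xyz":[0,0.002,0.004],"fingers":1}]'| grep -E 't:|eef|contact'
python3 -m crank '[{"delta_rot":[0,0,0],"xyz":[0,0,0.002],"fingers":1},{"delta_rot":[0,0,0],"xyz":[0,0,0.002],"fingers":1}]'| grep -E 't:|eef|contact'
```

```text
t: 12.2
eef_pos: [0.5323, -0.1149, 0.1119]
tool_rot: [0.0, 1.0, -0.016, 0.001]
contact_force: [1.5, 0.7, 4.0]
t: 12.4
eef_pos: [0.5323, -0.1149, 0.1109]
tool_rot: [0.0, 1.0, -0.016, 0.001]
contact_force: [-2.4, 1.8, 14.4]
```

```bash
python3 -m crank '[{"delta_rot":[0,0,0],"xyz":[0,0,0],"fingers":1},{"delta_rot":[0,0,0],"xyz":[0,0,-0.03],"fingers":1},{"delta_rot":[0,0,0],"xyz":[0,0,-0.07],"fingers":1},{"delta_rot":[0,0,0],"xyz":[-0.05,0,-0.08],"fingers":1},{"delta_rot":[0,0,0],"xyz":[-0.1,-0.03,-0.08],"fingers":1},{"delta_rot":[0,0,0],"xyz":[-0.1,-0.03,-0.08],"fingers":1},{"delta_rot":[0,0,0],"xyz":[-0.1,-0.03,-0.08],"fingers":1}]'| grep -E 't:|eef|contact'
python3 - <<'E'
from h import *
c=viewer.read_camera('wrist'); w=c['img']; s=viewer.read_camera('side')['img'][120:260,200:340]; s=cv2.resize(s,(288,288))
o=np.zeros((384,800,3),np.uint8); o[:,:512]=w; o[:288,512:]=s; cv2.imwrite('pics/w7c.png',o[:,:,::-1])
print(proj(c,[.531,-.0527,.105]),proj(c,[.476,-.0511,.0545]))
E
```

```text
t: 13.1
eef_pos: [0.4308, -0.0814, 0.1892]
tool_rot: [0.0, 1.0, -0.015, -0.001]
contact_force: [0.1, -0.1, -0.3]
[209.65706924  43.78802057] [220.98925714 125.01255603]
```

View pics/w7c.png

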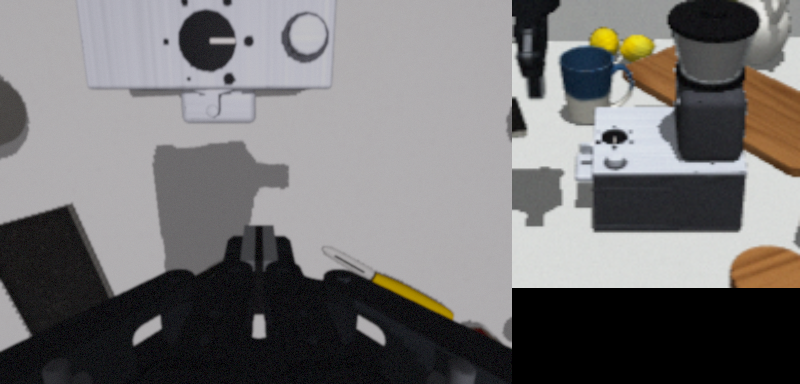

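The pointer at (207,41) stands at the fifth dot (248,41). The drawer is home, the button is out again, and the grinder hasn't moved.

```bash
python3 -c "
from station import job
print(job.hand_in())"
```

```text
the job is handed in; nothing more can be done
None
```

The job is handed in: the drawer is fully home, the pointer stands at the fifth dot after three clicks, and the start button was then pressed fully in and let go, at about 13 s; the grinder did not visibly move and I touched nothing else.

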